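# Dry-fit a sectional clay lantern on the banding wheel

### The job

Dry-fit the fired clay table lantern in the middle of the larger banding wheel, building it from the bottom up: first the wide foot, then the slim column, then the square light chamber, and last the roof, each seated fully down over the spigot of the one below so that the lantern stands straight. Leave the water cup and the wooden rib where they are.

Things in the scene. Friction and masses are not known exactly. Their poses are not given: they have to be found in the camera images.
- foot_centre (a point): Lantern foot: low wide solid drum of buff fired clay (as all four sections), 64 mm diameter, 36 mm tall, side straight up to 30 mm. On top a conical spigot: 24 mm across at its root, 12 mm at its tip, 9 mm tall (45 mm over all). Stands upright; this point is on its axis, 18 mm above its underside; z up. 0.22 kg.
- column_centre (a point): Lantern column: slim clay cylinder, 40 mm diameter, 64 mm tall, plus a spigot on top like the foot's (73 mm over all). An open bore 28 mm across in its underside takes the foot's spigot. Stands upright; this point is on its axis, 32 mm above its underside; z up. 0.13 kg.
- chamber_centre (a point): Light chamber: square clay box 52 x 52 mm, 48 mm tall, a 16 mm wide window in each side, plus a spigot on top like the foot's (57 mm over all). A 28 mm hole in its underside takes the column's spigot. Stands upright; point on its axis, 24 mm above its underside; x, y square to its sides, z up. Which side faces where does not matter. 0.14 kg.
- roof_knob (a point): Lantern roof: broad low clay cone, 88 mm across the eaves, 28 mm tall, with a round knob 21 mm in diameter to lift it by, from 28 to 56 mm above the underside (straight from 30 to 50). Flat side down; a recess 28 mm across, 10 mm deep underneath takes the chamber's spigot. Point on the axis, in the knob, 40 mm above the underside; z up. 0.17 kg.
- large_wheel_top (a point): The larger of the two dark iron banding wheels (low round turntables, heads locked, fixed to the table): head 170 mm in diameter and 20 mm thick, on a stem, its flat top 50 mm above the table. This point is the centre of the top surface, marked by thin concentric rings.
- small_wheel_top (a point): The smaller banding wheel, of the same make: head 120 mm in diameter, flat top 50 mm above the table, fixed; not used in this job. This point is the centre of its top surface.
- cup_centre (a point): White ceramic water cup, 72 mm across at the mouth, 75 mm tall, standing on the table beyond the wheels; a bystander. This point is on its axis, 37 mm above the table.
- rib_centre (a point): Flat wooden shaping rib, 100 x 45 x 8 mm, lying on the table to the robot's left; a bystander. This point is its centre; x along its length.
- tool_tray: Open dark wooden tray of trimming tools, 220 x 120 mm, 40 mm tall, fixed to the table, to the robot's right, beyond the pieces; a bystander. The point is the centre of its underside; x along its length.
Things that resemble listed ones, but are neither listed nor needed, are in the scene too. Leave any blue or yellow look-alike of the part that bears chamber_centre alone.

How it is judged:
On the way, in this order (a step that is already met when the one before it is completed fails the run):
1. the foot stands in the middle of the larger wheel (horizontal distance between foot_centre and large_wheel_top below 0.015 m and z of foot_centre in the frame of large_wheel_top between 0.014 and 0.022 m and angle between foot_centre's own z axis and vertical below 0.07 rad), for 0.2 s.
2. the column is seated on the foot, on the wheel (all of step 1 and horizontal distance between column_centre and foot_centre below 0.005 m and z of column_centre in the frame of foot_centre between 0.046 and 0.054 m and angle between column_centre's own z axis and vertical below 0.07 rad), for 0.2 s.
3. the light chamber is seated on the column (all of step 2 and horizontal distance between chamber_centre and column_centre below 0.005 m and z of chamber_centre in the frame of column_centre between 0.052 and 0.06 m and angle between chamber_centre's own z axis and vertical below 0.07 rad), for 0.2 s.
4. the roof is seated on the light chamber (all of step 3 and horizontal distance between roof_knob and chamber_centre below 0.005 m and z of roof_knob in the frame of chamber_centre between 0.06 and 0.068 m and angle between roof_knob's own z axis and vertical below 0.07 rad), for 0.2 s.
At the end, for the whole second after the job is handed in: The foot stands upright on the larger wheel within 15 mm of its centre; column on foot, chamber on column and roof on chamber, each with its axis within 5 mm of the one below, fully seated (height within 4 mm) and upright within 0.07 rad; all at rest (under 0.02 m/s) and released (all of step 4 and linear speed of each of foot, column, chamber, roof below 0.02 m/s); the robot touches nothing.
It fails at once if the water cup is moved by more than 25 mm (distance of cup_centre from where it was at the start of the episode above 0.025 m).
It fails at once if the wooden rib is moved by more than 25 mm (distance of rib_centre from where it was at the start of the episode above 0.025 m).
It also fails if it takes over 120 s, if anything falls off the work surface, if the arm or the gripper's body presses on something with over 40 N, if the wrist force passes 120 N, or if a joint passes its speed limit or range.

### The arm

A 6-joint arm with a two-finger parallel gripper is mounted at the origin on the work surface. World frame = base frame: x ahead of the robot, y to its left, z up, the work surface at z = 0. Lengths are in m, angles in rad, forces in N, time in s.
With the tool pointing down it reaches from about 0.275 to 1 m from the base axis. Payload 8.4 kg.
Tool frame: the origin (TCP) lies on the centre line of the jaws, within the pads' length; the fingertips stand 17 mm ahead of it and the grasp point (between the pads) lies 2 mm behind it (bot.tcp_to_tips is the y of the fingertips in the tool frame, in m); y points along the fingers, z is the direction in which the jaws open and shut, and the axes are right-handed (so a half turn about y gives the same grasp; the last joint's range is limited). The gripper opens to 85 mm and grips with 20 to 120 N. Pads are 22 mm wide; open, the fingers measure 114 mm over their backs; the gripper's body (76 mm by 85 mm) begins 54 mm behind the grasp point. The pads swing forward as they close: fully open they stand 13 mm farther back than shut.
Start: joints at [-1.149, 0.353, 1.633, -0, 1.155, -0.002], TCP at [0.257, -0.57, 0.248] pointing down, gripper open.
Joint ranges: [-2.63, 2.63], [-0.92, 2.1], [0.06, 2.66], [-1.3, 4.44], [0, 2.69], [-3.02, 3.02]. Speed limits (rad/s): [2.22, 2.22, 2.79, 3.14, 3.14, 3.14].

### API

Orientations are given as a unit quaternion [x, y, z, w].
In Python, from workcell import bot, hand, kinematics, get_obs, vision, hand_in gives the robot as it stands. The module is installed in compiled form; this text tells all that it offers. Calls block until the motion is done:
- bot.reach(position, orientation): joint-space move of the TCP to a pose.
- bot.servo_line(position, ori=None, velocity=0.15): straight line of the TCP; ori=None keeps the orientation; velocity is the mean speed in m/s.
- bot.goto_joints(angles): joint-space move.
- hand.move_gripper(opening, strength=None): finger opening in m; strength is the grip in N (None keeps the last); returns when the fingers have stopped.
- bot.dwell(seconds).
- kinematics.solve_ik(position, orientation): joint angles nearest the present ones, or None.
- get_obs(): the state.
- vision.read_camera(name): name is "side" or "top"; returns a dict with "frame" (400x640x3 uint8, red, green, blue), "intrinsics" (3x3 intrinsics, pixels), "view" (4x4, takes a point from world to camera coordinates). Camera axes: x right, y down, z forward; pixel columns grow to the right and rows downward; lengths in m; the calibration is good to about 2 mm. A picture is of the moment at which its call begins. There is no depth.
A pose or a line that the arm cannot do raises bot.IKError and nothing moves.
- hand_in(): hands the job in, once; it reports no verdict.
The state is a dict: "time_s": time; "joint_pos": joint angles; "joint_vel": joint speeds; "joint_efforts": joint torques, N m; "position": TCP position; "orientation": TCP orientation; "wrist_force": force on the tool from outside, world axes, zero at the start; "ft_torque": the same for the moment, N m; "gripper_width": finger opening in m.
Only numpy, scipy, OpenCV 4.12 (cv2) and the standard library are available. Lean on these libraries where they do the work, as an engineer would, in place of code of your own. Each camera call takes 0.05 s, during which the arm holds its last target.

## Working session

There is one attempt and no reset: what is moved stays moved. The work goes in short steps, each a Python script; the robot and the scene stay as the last script left them, time stands still between calls to the robot, and variables do not carry over. Pictures are saved under pics/ and viewed, and the job is handed in when it is done.

```bash
mkdir -p pics; ls
python3 - <<'E'
from workcell import bot,hand,kinematics,get_obs,vision
import cv2,numpy as np
np.set_printoptions(precision=4,suppress=True)
for n in("side","top"):
    r=vision.read_camera(n); cv2.imwrite(f"pics/{n}0.png",r["frame"][:,:,::-1]); print(n,r["intrinsics"],r["view"])
    np.savez(f"{n}0.npz",f=r["frame"],K=r["intrinsics"],V=r["view"])
o=get_obs();print(o, bot.tcp_to_tips)
E
```

```text
pics
side [[382.4996   0.     314.5656]
 [  0.     382.4996 200.5631]
 [  0.       0.       1.    ]] [[-0.9247 -0.3808 -0.0031  0.5211]
 [-0.2967  0.7255 -0.621   0.1942]
 [ 0.2387 -0.5733 -0.7838  0.9365]
 [ 0.      0.      0.      1.    ]]
top [[482.7175   0.     323.4059]
 [  0.     482.7175 195.1254]
 [  0.       0.       1.    ]] [[ 0.006  -1.     -0.0003  0.0027]
 [-0.9901 -0.0059 -0.1405  0.5719]
 [ 0.1405  0.0011 -0.9901  1.3971]
 [ 0.      0.      0.      1.    ]]
{'time_s': 0.1, 'joint_pos': array([-1.1494,  0.3536,  1.634 ,  0.    ,  1.1552, -0.0024]), 'joint_vel': array([-0.0005, -0.0013, -0.0012,  0.0003,  0.0018, -0.0003]), 'joint_efforts': array([  0.0014, -60.6352, -34.2822,   0.    ,   0.0039,  -0.    ]), 'position': array([ 0.2569, -0.5693,  0.2477]), 'orientation': array([-0.1488,  0.6917, -0.6909,  0.1486]), 'wrist_force': array([ 0.6113,  0.6366, -0.1915]), 'ft_torque': array([-0.0143,  0.0049,  0.0529]), 'gripper_width': 0.08545840405751398} 0.017
```

View pics/side0.png

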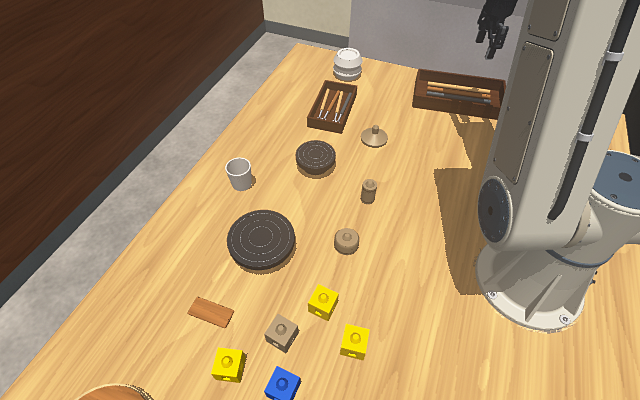

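View pics/top0.png

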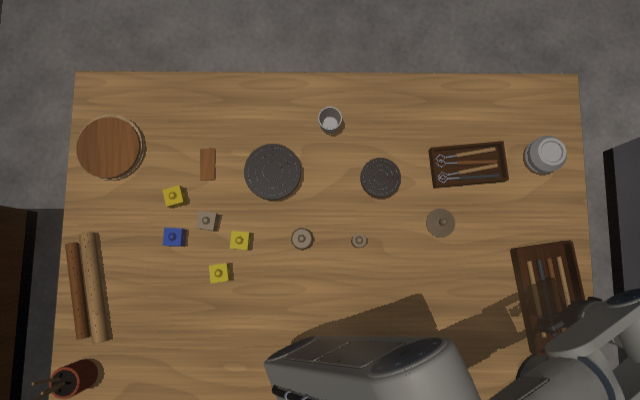

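```bash
cat > h.py <<'E'
import cv2,numpy as np
np.set_printoptions(precision=4,suppress=True)
def cast(K,V,uv,z):
    d=np.linalg.inv(K)@np.array([uv[0],uv[1],1.]); R=V[:3,:3]; c=-R.T@V[:3,3]; d=R.T@d
    return c+d*(z-c[2])/d[2]
def proj(K,V,p):
    q=K@(V[:3,:3]@np.array(p)+V[:3,3]); return q[:2]/q[2]
def tri(L):  # list of (K,V,uv)
    A=np.zeros((3,3));b=np.zeros(3)
    for K,V,uv in L:
        R=V[:3,:3];c=-R.T@V[:3,3];d=R.T@np.linalg.inv(K)@np.array([uv[0],uv[1],1.]);d/=np.linalg.norm(d)
        P=np.eye(3)-np.outer(d,d);A+=P;b+=P@c
    return np.linalg.solve(A,b)
def load(n):
    r=np.load(n+".npz");return r["f"],r["K"],r["V"]
E
python3 - <<'E'
from h import *
f,K,V=load("top0"); g,Ks,Vs=load("side0")
# top crops
def c(im,x,y,w,h,s): return cv2.resize(im[y:y+h,x:x+w],None,fx=s,fy=s,interpolation=cv2.INTER_CUBIC)
a=c(f,150,180,130,110,3);b=c(f,280,200,130,110,3)
d=c(f,400,190,130,60,3)
A=np.hstack([a,b]);cv2.imwrite("pics/topcrop.png",A[:,:,::-1])
cv2.imwrite("pics/sidecrop.png",c(g,200,110,200,150,4)[:,:,::-1])
cv2.imwrite("pics/sidecrop2.png",c(g,200,260,200,140,4)[:,:,::-1])
E
```

```text
(no output)
```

View pics/topcrop.png

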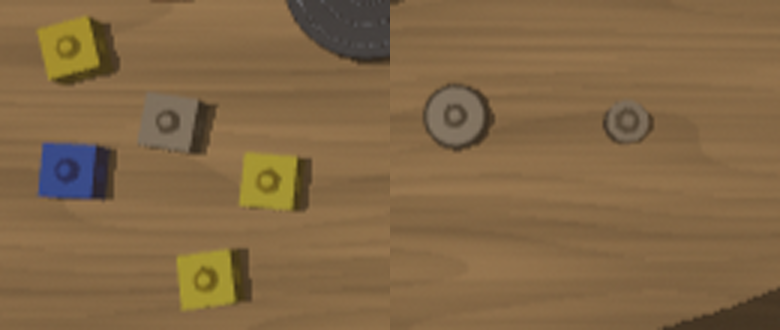

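View pics/sidecrop.png

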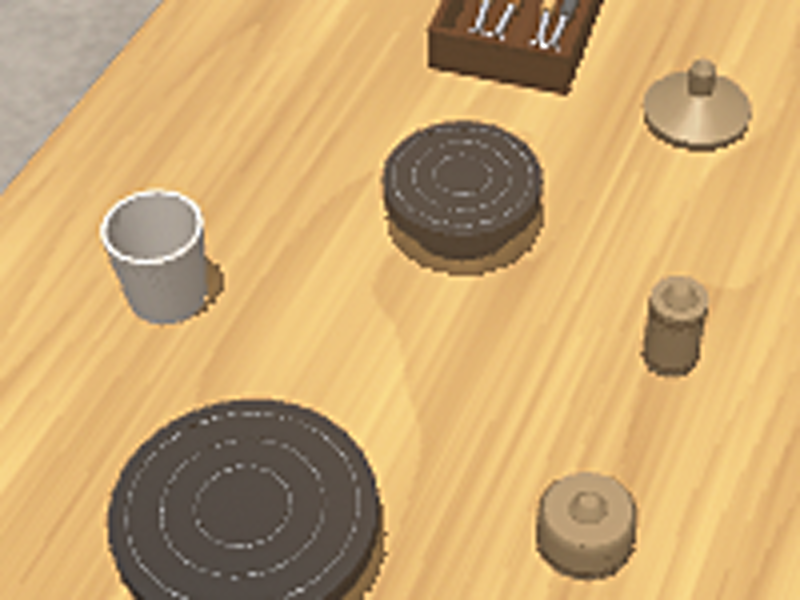

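View pics/sidecrop2.png

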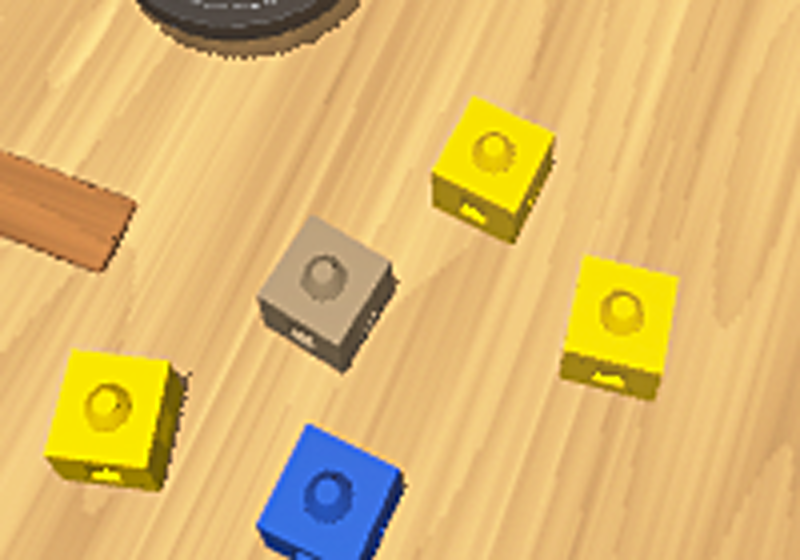

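Run:
```python
from h import *
f,K,V=load("top0"); g,Ks,Vs=load("side0")
print("cams",-V[:3,:3].T@V[:3,3],-Vs[:3,:3].T@Vs[:3,3])
for im,nm,pts in((f,"top",dict(foot=(302,238),col=(359,240),roof=(440,222),cham=(207,221))),(g,"side",dict(foot=(346,241),col=(369,191),roof=(374,137),cham=(282,333)))):
    hsv=cv2.cvtColor(im,cv2.COLOR_RGB2HSV)
    for k,(x,y) in pts.items():
        print(nm,k,hsv[y-6:y+7:3,x-6:x+7:6,:].reshape(-1,3).tolist())
    print("wood",hsv[300,200] if nm=="top" else hsv[250,400])
```

```text
cams [0.37   0.0045 1.4636] [0.3159 0.5944 0.8562]
top foot [[17, 63, 129], [16, 65, 129], [15, 67, 118], [17, 63, 129], [17, 88, 84], [17, 66, 128], [16, 65, 130], [17, 66, 128], [17, 67, 130], [16, 64, 131], [16, 91, 84], [17, 67, 129], [17, 66, 131], [16, 65, 130], [17, 69, 118]]
top col [[16, 118, 132], [17, 74, 124], [16, 120, 132], [16, 73, 112], [16, 89, 92], [16, 87, 111], [17, 70, 124], [16, 72, 124], [16, 72, 120], [16, 74, 114], [16, 90, 91], [16, 91, 101], [16, 115, 106], [17, 72, 113], [17, 120, 127]]
top roof [[16, 82, 96], [17, 84, 94], [16, 86, 92], [17, 83, 98], [16, 93, 71], [17, 86, 86], [17, 83, 101], [17, 96, 69], [16, 89, 86], [17, 84, 100], [18, 87, 85], [16, 86, 95], [17, 87, 100], [17, 88, 98], [17, 86, 95]]
top cham [[16, 66, 127], [16, 66, 127], [15, 66, 128], [17, 69, 125], [17, 95, 78], [17, 66, 128], [17, 67, 125], [17, 86, 86], [16, 67, 126], [15, 66, 128], [16, 72, 114], [16, 67, 125], [16, 66, 128], [16, 66, 128], [17, 72, 106]]
wood [ 16 120 123]
side foot [[18, 92, 188], [17, 92, 193], [17, 93, 190], [17, 92, 188], [18, 95, 170], [17, 93, 190], [17,
[... 166 characters left out ...]
 171], [17, 93, 190], [17, 120, 85], [17, 92, 194], [18, 93, 153], [17, 105, 119], [16, 107, 110], [17, 103, 92], [17, 106, 120], [17, 102, 128], [17, 126, 203], [16, 107, 122], [16, 100, 127], [19, 126, 248]]
side roof [[18, 90, 170], [17, 98, 120], [17, 92, 169], [18, 93, 179], [18, 78, 200], [17, 92, 180], [17, 91, 184], [19, 67, 231], [17, 93, 184], [18, 87, 196], [20, 67, 231], [17, 92, 186], [17, 79, 219], [19, 71, 227], [18, 91, 190]]
side cham [[18, 89, 146], [17, 84, 200], [18, 84, 192], [18, 89, 144], [17, 89, 160], [18, 84, 192], [17, 85, 196], [17, 89, 155], [18, 85, 191], [18, 85, 191], [18, 84, 192], [17, 84, 194], [17, 85, 195], [17, 85, 193], [17, 86, 178]]
wood [ 20 119 243]
```

Run:
```python
from h import *
f,K,V=load("top0"); g,Ks,Vs=load("side0")
def comp(im,K,V,p,m,zs,nm):
    h=cv2.cvtColor(im,cv2.COLOR_RGB2HSV); mask=m(h).astype(np.uint8)*255
    cs,_=cv2.findContours(mask,cv2.RETR_EXTERNAL,cv2.CHAIN_APPROX_NONE)
    for c in cs:
        if cv2.contourArea(c)>30 and cv2.pointPolygonTest(c,p,False)>=0:
            M=cv2.moments(c);u=(M['m10']/M['m00'],M['m01']/M['m00']); e=cv2.fitEllipse(c)
            print(nm,"area",cv2.contourArea(c),"cen",np.array(u),"ell",np.array(e[0]),np.array(e[1]),[cast(K,V,e[0],z)[:2] for z in zs]); return c
    print(nm,"none")
T=lambda h:h[:,:,1]<100
comp(f,K,V,(302,238),lambda h:(h[:,:,1]<80)&(h[:,:,2]>95),(0.036,.030),"foot")
comp(f,K,V,(359,240),lambda h:(h[:,:,1]<96),(0.064,),"col")
comp(f,K,V,(440,222),lambda h:(h[:,:,1]<100),(0.003,),"roof")
c=comp(f,K,V,(207,221),lambda h:(h[:,:,1]<80)&(h[:,:,2]>95),(0.048,),"cham")
r=cv2.minAreaRect(c);print(r);b=cv2.boxPoints(r);w=np.array([cast(K,V,q,.048)[:2] for q in b]);print(w,w.mean(0));
for i in range(2): d=w[i+1]-w[i];print(np.linalg.norm(d),np.degrees(np.arctan2(d[1],d[0])))
comp(f,K,V,(273,172),lambda h:(h[:,:,2]<85)&(h[:,:,1]<80),(0.05,),"wheel")
# side
comp(g,Ks,Vs,(346,235),lambda h:(h[:,:,1]<100)&(h[:,:,2]>155),(0.036,),"foot s")
comp(g,Ks,Vs,(369,183),lambda h:(h[:,:,1]<100)&(h[:,:,2]>140),(0.064,.068),"col s")
comp(g,Ks,Vs,(374,138),lambda h:(h[:,:,1]<101),(0.003,),"roof s")
c=comp(g,Ks,Vs,(282,328),lambda h:(h[:,:,1]<100)&(h[:,:,2]>140),(0.048,),"cham s")
b=cv2.boxPoints(cv2.minAreaRect(c))
q=cv2.approxPolyDP(cv2.convexHull(c),4,True)[:,0];w=np.array([cast(Ks,Vs,x,.048)[:2] for x in q]);print(q.tolist(),w,w.mean(0))
comp(g,Ks,Vs,(261,238),lambda h:(h[:,:,2]<120)&(h[:,:,1]<80),(0.05,),"wheel s")
# inner ring
for im,KK,VV,x0,x1,y0,y1,t in((f,K,V,255,291,155,190,None),(g,Ks,Vs,244,278,222,250,None)):
    gr=cv2.cvtColor(im,cv2.COLOR_RGB2GRAY)[y0:y1,x0:x1].astype(float);m=gr>np.median(gr)+15
    ys,xs=np.nonzero(m);print(len(xs)); 
    e=cv2.fitEllipse(np.c_[xs+x0,ys+y0].astype(np.float32));print(e,cast(KK,VV,e[0],.05))
def cr(im,x,y,w,h,s): return cv2.resize(im[y:y+h,x:x+w],None,fx=s,fy=s,interpolation=cv2.INTER_NEAREST)
cv2.imwrite("pics/wheels.png",np.hstack([cr(f,240,140,66,66,6),cr(g,225,205,66,66,6)])[:,:,::-1])
cv2.imwrite("pics/roofs.png",np.hstack([cr(f,420,200,44,44,8),cr(g,352,114,44,44,8)])[:,:,::-1])
```

```text
foot area 262.0 cen [301.1565 238.0954] ell [301.1545 238.0909] [18.2045 18.4209] [array([0.4441, 0.071 ]), array([0.4445, 0.0713])]
col area 140.0 cen [358.4857 239.9012] ell [358.4881 239.8818] [13.1898 13.6772] [array([ 0.4385, -0.0961])]
roof area 598.5 cen [440.0855 222.4547] ell [440.0838 222.4547] [27.2378 28.0681] [array([ 0.4956, -0.348 ])]
cham area 263.0 cen [205.6217 220.2909] ell [205.5748 220.3376] [19.0687 19.4847] [array([0.4939, 0.3521])]
((205.54054260253906, 220.25677490234375), (17.26189422607422, 17.09749412536621), 9.462322235107422)
[[0.4733 0.3805]
 [0.5231 0.3744]
 [0.515  0.3238]
 [0.4653 0.3302]] [0.4942 0.3522]
0.050174800013956834 -7.02998013825528
0.05117334731943435 -99.1152069296551
wheel area 2377.0 cen [272.0044 171.2906] ell [272.0005 171.3006] [54.537  55.5323] [array([0.6413, 0.1597])]
foot s area 300.0 cen [346.5817 237.1978] ell [346.5775 237.2032] [17.8581 21.5263] [array([0.4451, 0.0736])]
col s area 104.5 cen [369.4434 184.1563] ell [369.4612 184.1454] [ 9.965  13.6095] [array([ 0.44  , -0.0947]), array([ 0.4394, -0.0913])]
roof s area 374.0 cen [373.9835 136.4608] ell [374.0266 136.3167] [19.586  25.1878] [array([ 0.4976, -0.352 ])]
cham s area 543.0 cen [280.5896 329.511 ] ell [280.5261 329.48  ] [26.691  28.4106] [array([0.4958, 0.3544])]
[[277, 314], [296, 325], [284, 345], [264, 333]] [[0.5176 0.3266]
 [0.4693 0.3331]
 [0.4751 0.381 ]
 [0.5249 0.3745]] [0.4967 0.3538]
wheel s area 2964.0 cen [259.87   238.5729] ell [259.9143 238.9107] [57.0894 67.0605] [array([0.6411, 0.1691])]
20
((273.6943054199219, 170.30886840820312), (29.783655166625977, 38.62393569946289), 26.570541381835938) [0.6444 0.1547 0.05  ]
67
((261.23333740234375, 235.32904052734375), (26.83343505859375, 35.1393928527832), 86.24639892578125) [0.6429 0.1584 0.05  ]
```

View pics/wheels.png

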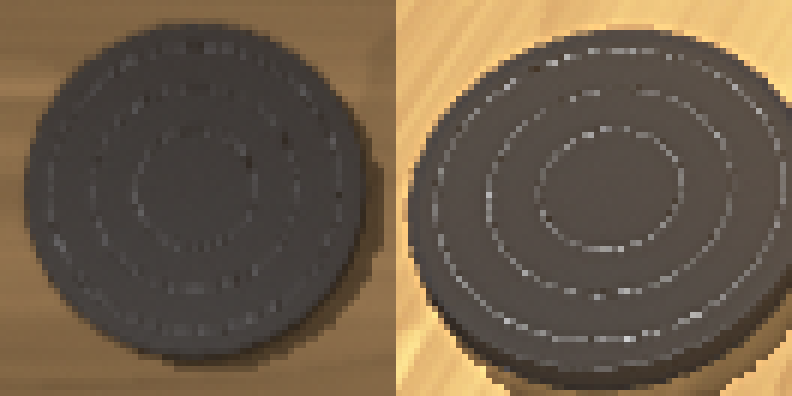

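View pics/roofs.png

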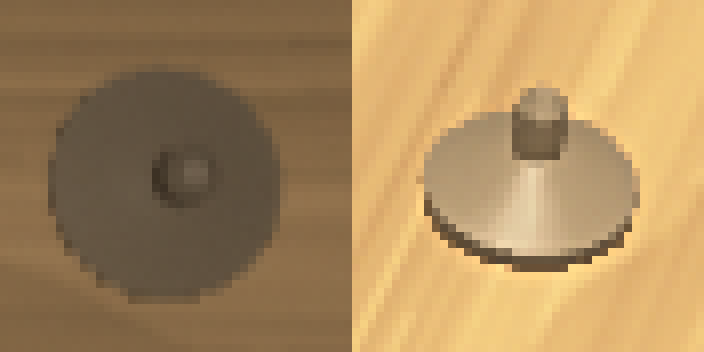

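```bash
cat >> h.py <<'E'
from scipy.spatial.transform import Rotation as R_
def quat(phi):
    y=np.array([0,0,-1.]);z=np.array([np.cos(phi),np.sin(phi),0]);x=np.cross(y,z)
    return R_.from_matrix(np.c_[x,y,z]).as_quat()
E
python3 - <<'E'
from h import *
from workcell import kinematics,get_obs
f,K,V=load("top0"); g,Ks,Vs=load("side0")
print("wheel",cast(K,V,(271.8,170.8),.05),cast(Ks,Vs,(260.3,236.),.05),tri([(K,V,(271.8,170.8)),(Ks,Vs,(260.3,236.))]))
print("knob",cast(K,V,(444.1,221.1),.056),cast(Ks,Vs,(375.1,126.4),.056),tri([(K,V,(444.1,221.1)),(Ks,Vs,(375.1,126.4))]))
print("foot tri",tri([(K,V,(301.16,238.1)),(Ks,Vs,(346.58,237.2))]),"cham tri",tri([(K,V,(205.57,220.3)),(Ks,Vs,(280.55,329.5))]))
o=get_obs();print(R_.from_quat(o["orientation"]).as_matrix())
for n,p in dict(foot=(.4445,.072,.02),wheel=(.642,.16,.07),col=(.4395,-.095,.04),cham=(.495,.353,.03),roof=(.496,-.349,.047),stack=(.642,.16,.25)).items():
    for d in(0,45,82,90,135,172,180,-8,-45,-90,-98,-135):
        q=kinematics.solve_ik(p,quat(np.radians(d)));print(n,d,None if q is None else np.array(q))
E
```

```text
wheel [0.6428 0.1603 0.05  ] [0.6442 0.161  0.05  ] [0.6437 0.1606 0.0494]
knob [ 0.4951 -0.3471  0.056 ] [ 0.4966 -0.3387  0.056 ] [ 0.4972 -0.3491  0.0472]
foot tri [0.445  0.0713 0.0324] cham tri [0.4954 0.3532 0.0447]
[[-0.9115 -0.0005  0.4112]
 [-0.4112  0.0011 -0.9115]
 [-0.     -1.     -0.0012]]
foot 0 [ 0.1573  0.4615  2.1547 -0.      0.5254  0.1573]
foot 45 [ 0.1573  0.4615  2.1547 -0.      0.5254 -0.6281]
foot 82 [ 0.1573  0.4615  2.1547 -0.      0.5254 -1.2739]
foot 90 [ 0.1573  0.4615  2.1547 -0.      0.5254 -1.4135]
foot 135 [ 0.1573  0.4615  2.1547 -0.      0.5254 -2.1989]
foot 172 [ 0.1573  0.4615  2.1547 -0.      0.5254 -2.8447]
foot 180 [ 0.1573  0.4615  2.1547 -0.      0.5254 -2.9843]
foot -8 [ 0.1573  0.4615  2.1547 -0.      0.5254  0.2969]
foot -45 [ 0.1573  0.4615  2.1547 -0.      0.5254  0.9427]
foot -90 [ 0.1573  0.4615  2.1547 -0.      0.5254  1.7281]
foot -98 [ 0.1573  0.4615  2.1547 -0.      0.5254  1.8677]
foot -135 [ 0.1573  0.4615  2.1547 -0.      0.5254  2.5134]
wheel 0 [ 0.242   0.6059  1.6711 -0.      0.8646  0.242 ]
wheel 45 [ 0.242   0.6059  1.6711  
[... 2688 characters left out ...]
2   0.4081  1.5475 -0.      1.186   0.242 ]
stack 45 [ 0.242   0.4081  1.5475  0.      1.186  -0.5434]
stack 82 [ 0.242   0.4081  1.5475 -0.      1.186  -1.1892]
stack 90 [ 0.242   0.4081  1.5475 -0.      1.186  -1.3288]
stack 135 [ 0.242   0.4081  1.5475 -0.      1.186  -2.1142]
stack 172 [ 0.242   0.4081  1.5475 -0.      1.186  -2.76  ]
stack 180 [ 0.242   0.4081  1.5475 -0.      1.186  -2.8996]
stack -8 [ 0.242   0.4081  1.5475 -0.      1.186   0.3816]
stack -45 [ 0.242   0.4081  1.5475 -0.      1.186   1.0274]
stack -90 [ 0.242   0.4081  1.5475 -0.      1.186   1.8128]
stack -98 [ 0.242   0.4081  1.5475 -0.      1.186   1.9524]
stack -135 [ 0.242   0.4081  1.5475 -0.      1.186   2.5982]
```

```bash
cat >> h.py <<'E'
from workcell import bot,hand,get_obs,vision
WHEEL=np.array([.6435,.1605])
def st(tag):
    o=get_obs();print(tag,"t%.1f"%o["time_s"],"pos",o["position"],"F",o["wrist_force"],"w %.4f"%o["gripper_width"],flush=True);return o
def pick(xy,z,p1,p2,grip,lift,zapp=.16):
    q1,q2=quat(np.radians(p1)),quat(np.radians(p2))
    bot.reach([*xy,zapp],q1);st("above")
    bot.servo_line([*xy,z],velocity=.12);st("down")
    hand.move_gripper(0.0,20);st("sq1")
    hand.move_gripper(.085);
    bot.servo_line([*xy,z],q2,velocity=.05) if False else bot.reach([*xy,z],q2)
    st("turned");hand.move_gripper(0.0,grip);st("sq2")
    bot.servo_line([*xy,lift],velocity=.12);st("lifted")
def snap(n):
    for c in("side","top"):
        r=vision.read_camera(c);np.savez(f"{c}{n}.npz",f=r["frame"],K=r["intrinsics"],V=r["view"])
        cv2.imwrite(f"pics/{c}{n}.png",r["frame"][:,:,::-1])
E
python3 - <<'E'
from h import *
xy=(.4445,.0715)
bot.reach([*xy,.16],quat(-np.pi/2));st("above")
bot.servo_line([*xy,.022],velocity=.12);st("down")
hand.move_gripper(0.0,20);st("sq1");snap(1)
E
```

```text
above t2.5 pos [0.4448 0.0711 0.1601] F [-0.5801 -0.7812  0.2084] w 0.0856
down t3.8 pos [0.4449 0.0715 0.0225] F [-0.2241 -0.2686  0.7658] w 0.0856
sq1 t4.1 pos [0.445  0.0716 0.0227] F [-1.1915  0.3136  6.9582] w 0.0631
```

Run:
```python
from h import *
g,_,_=load("side1")
cv2.imwrite("pics/s1c.png",cv2.resize(g[150:290,270:450],None,fx=4,fy=4,interpolation=cv2.INTER_CUBIC)[:,:,::-1])
```

```text
(no output)
```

View pics/s1c.png

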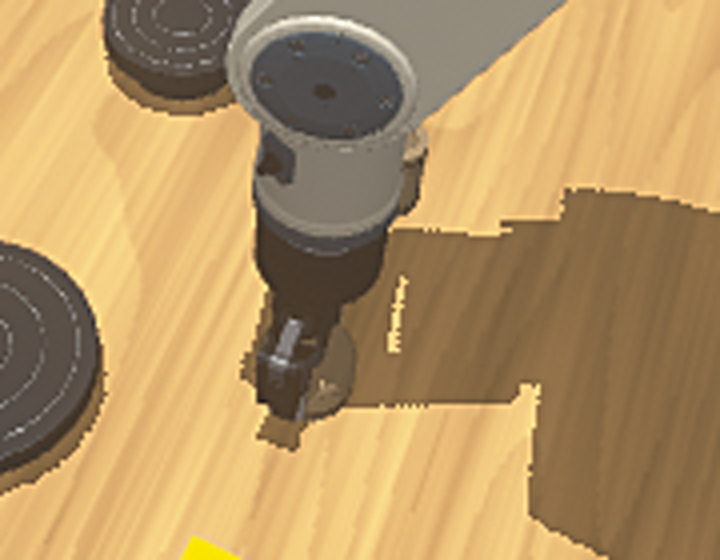

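Run:
```python
from h import *
g,K,V=load("side1")
for p in((.4445,.0715,.03),(.4445,.1115,.02),(.4445,.11,.0055),(.4335,.11,.0055),(.4555,.11,.0055)): print(p,(proj(K,V,p)-[270,150])*4)
```

```text
(0.4445, 0.0715, 0.03) [307.7184 351.6639]
(0.4445, 0.1115, 0.02) [285.5955 409.9794]
(0.4445, 0.11, 0.0055) [285.2163 419.7942]
(0.4335, 0.11, 0.0055) [301.5056 425.516 ]
(0.4555, 0.11, 0.0055) [269.0145 414.1032]
```

Run:
```python
from h import *
xy=(.4445,.0715)
hand.move_gripper(.085);st("open")
bot.servo_line([*xy,.022],quat(0),velocity=.03);st("turned")
hand.move_gripper(0.0,40);st("sq2")
bot.servo_line([*xy,.13],velocity=.12);st("lift")
bot.servo_line([*WHEEL,.13],quat(0),velocity=.12);st("over")
bot.servo_line([*WHEEL,.076],velocity=.06);st("near");snap(2)
```

```text
open t4.6 pos [0.4445 0.0715 0.022 ] F [-0.5501  0.3872 -0.1292] w 0.0850
turned t6.3 pos [0.4445 0.0715 0.022 ] F [-0.8566  0.4257  0.1093] w 0.0851
sq2 t6.7 pos [0.4445 0.0715 0.0224] F [-2.3484 -0.0819  7.0918] w 0.0628
lift t7.7 pos [0.4439 0.0714 0.1294] F [-0.1107  0.849  -2.6257] w 0.0621
over t9.7 pos [0.6431 0.1603 0.1301] F [-0.0826 -0.1327 -2.1441] w 0.0626
near t10.7 pos [0.6438 0.1606 0.0764] F [ 0.5567  0.1872 -2.9773] w 0.0626
```

Run:
```python
from h import *
for z in(.0735,.0725,.0715):
    bot.servo_line([*WHEEL,z],velocity=.03);bot.dwell(.1);o=st("z")
    if o["wrist_force"][2]>2: break
hand.move_gripper(.085);st("open")
bot.dwell(.2)
bot.servo_line([*WHEEL,.17],velocity=.15);st("up");
bot.reach([.4395,-.0955,.18],quat(-np.pi/2));snap(3)
```

```text
z t11.2 pos [0.6435 0.1605 0.0735] F [-0.1123 -0.006  -2.0636] w 0.0623
z t11.5 pos [0.6435 0.1605 0.0725] F [-0.0948  0.3542 -1.718 ] w 0.0626
z t11.9 pos [0.6436 0.1605 0.0725] F [-4.0823 -0.6605  7.1181] w 0.0623
open t12.2 pos [0.6435 0.1605 0.0714] F [0.0876 0.1805 0.2161] w 0.0850
up t13.2 pos [0.6429 0.1604 0.1692] F [-0.4886  0.6821  0.8805] w 0.0848
```

View pics/side3.png

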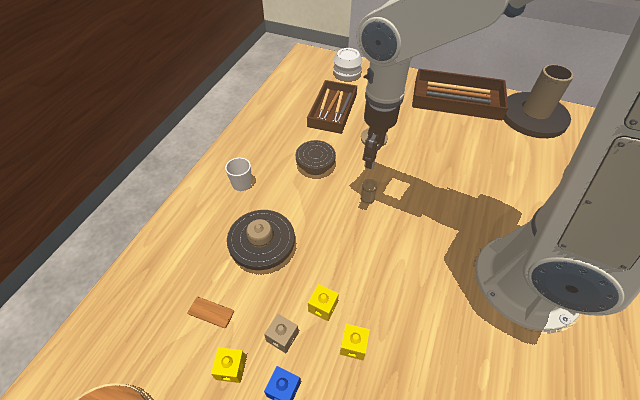

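View pics/top3.png

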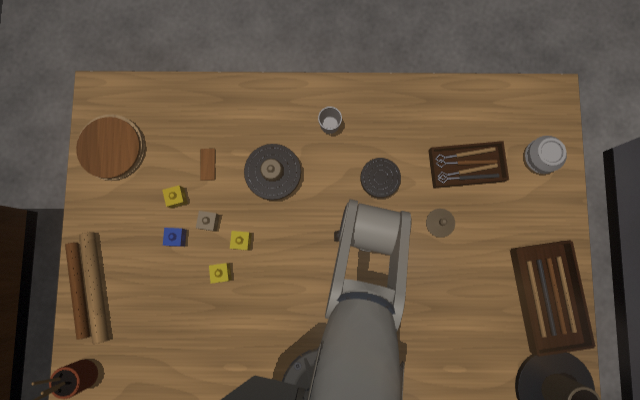

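Run:
```python
from h import *
f,K,V=load("top3");h=cv2.cvtColor(f,cv2.COLOR_RGB2HSV)
m=((h[:,:,1]>60)&(h[:,:,2]>85)).astype(np.uint8);m[:150]=0;m[188:]=0;m[:,:252]=0;m[:,290:]=0
cs,_=cv2.findContours(m,cv2.RETR_EXTERNAL,cv2.CHAIN_APPROX_NONE)
c=max(cs,key=cv2.contourArea);e=cv2.fitEllipse(c);print(e,cast(K,V,e[0],.086))
xy=(.4395,-.0955)
bot.servo_line([*xy,.038],velocity=.12)
hand.move_gripper(0.0,20);st("sq1");hand.move_gripper(.07)
bot.servo_line([*xy,.038],quat(0),velocity=.03)
hand.move_gripper(0.0,35);st("sq2")
bot.servo_line([*xy,.2],velocity=.15);st("lift")
bot.servo_line([*WHEEL,.2],quat(0),velocity=.15);st("over")
bot.servo_line([*WHEEL,.138],velocity=.08);st("near");snap(4)
g,_,_=load("side4")
cv2.imwrite("pics/s4c.png",cv2.resize(g[150:290,180:360],None,fx=4,fy=4,interpolation=cv2.INTER_CUBIC)[:,:,::-1])
```

```text
((270.32354736328125, 168.44676208496094), (18.578380584716797, 18.871007919311523), 53.86909103393555) [0.6428 0.1608 0.086 ]
sq1 t16.4 pos [ 0.4398 -0.0956  0.0384] F [-0.8425 -0.3808  6.5212] w 0.0395
sq2 t18.9 pos [ 0.4395 -0.0955  0.0382] F [-0.6412 -0.2218  4.6187] w 0.0391
lift t20.1 pos [ 0.4389 -0.0954  0.1992] F [ 0.0977  0.5788 -0.877 ] w 0.0395
over t22.4 pos [0.6433 0.16   0.2001] F [ 0.403  -0.5013 -1.1557] w 0.0391
near t23.4 pos [0.6439 0.1606 0.1384] F [-0.1231 -0.3652 -1.1052] w 0.0393
```

View pics/s4c.png

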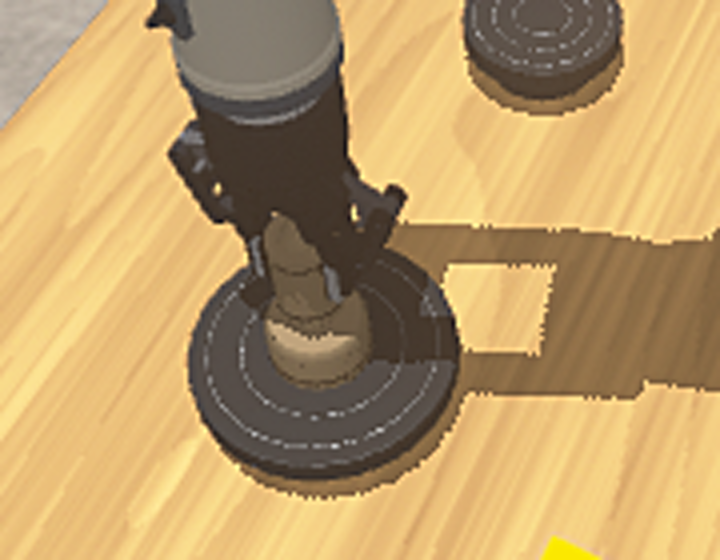

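The column hangs upright over the foot at crop (300,290), concentric with it. Now I lower it, watching the force.

Run:
```python
from h import *
for z in(.130,.126,.125,.124,.123):
    bot.servo_line([*WHEEL,z],velocity=.03);bot.dwell(.1);o=st("z")
    if o["wrist_force"][2]>3: break
hand.move_gripper(.085);st("open");bot.dwell(.2)
bot.servo_line([*WHEEL,.23],velocity=.15);st("up")
bot.reach([.495,.353,.17],quat(np.radians(82)));snap(5)
g,_,_=load("side5");f,_,_=load("top5")
cv2.imwrite("pics/s5c.png",np.hstack([cv2.resize(g[170:290,180:360],None,fx=4,fy=4,interpolation=cv2.INTER_CUBIC)[:,:360],cv2.resize(f[110:230,220:310],None,fx=4,fy=4,interpolation=cv2.INTER_CUBIC)])[:,:,::-1])
```

```text
z t24.0 pos [0.6435 0.1605 0.13  ] F [-0.1836  0.6988 -1.7461] w 0.0396
z t24.4 pos [0.6435 0.1605 0.126 ] F [ 0.0417 -0.1098 -2.2392] w 0.0395
z t24.7 pos [0.6435 0.1605 0.125 ] F [-0.0897 -0.3922 -1.7363] w 0.0397
z t25.1 pos [0.6437 0.1605 0.1243] F [0.3666 0.1952 1.7569] w 0.0392
z t25.4 pos [0.6437 0.1606 0.1242] F [-3.0053 -1.2519  9.4744] w 0.0392
open t25.9 pos [0.6435 0.1605 0.1229] F [ 0.4246  0.1963 -0.4289] w 0.0848
up t27.0 pos [0.6429 0.1603 0.229 ] F [-0.243  -0.2027 -0.2647] w 0.0848
```

View pics/s5c.png

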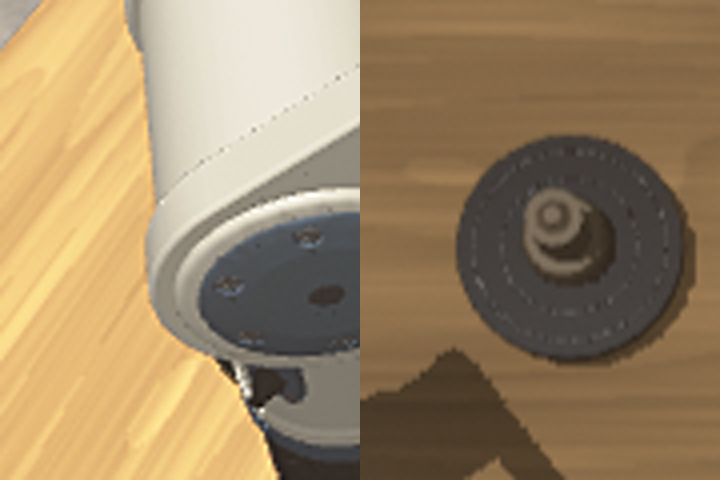

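View pics/side5.png

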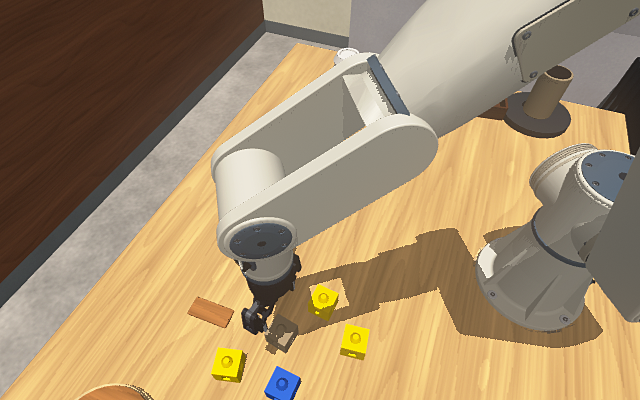

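Run:
```python
from h import *
f,K,V=load("top5");print("spigot exp",(proj(K,V,[*WHEEL,.159])-[220-90,110])*4)
xy=(.495,.353)
bot.servo_line([*xy,.032],velocity=.12);st("down")
hand.move_gripper(0.0,20);st("sq1");hand.move_gripper(.085)
bot.servo_line([*xy,.032],quat(np.radians(-8)),velocity=.03)
hand.move_gripper(0.0,35);st("sq2")
bot.servo_line([*xy,.06],velocity=.1);st("lift");snap(6)
g,_,_=load("side6")
cv2.imwrite("pics/s6c.png",cv2.resize(g[220:380,180:380],None,fx=4,fy=3.7,interpolation=cv2.INTER_CUBIC)[:,:,::-1])
```

```text
spigot exp [550.1165 212.1239]
down t29.4 pos [0.4955 0.3533 0.0328] F [0.2498 0.3163 1.7168] w 0.0850
sq1 t29.8 pos [0.4953 0.3532 0.0326] F [-1.6276 -0.5872  6.4495] w 0.0515
sq2 t32.4 pos [0.4951 0.3531 0.0322] F [ 0.811  -1.0493  2.8606] w 0.0516
lift t32.8 pos [0.4952 0.3532 0.0605] F [ 0.5658  0.9657 -1.7086] w 0.0517
```

View pics/s6c.png

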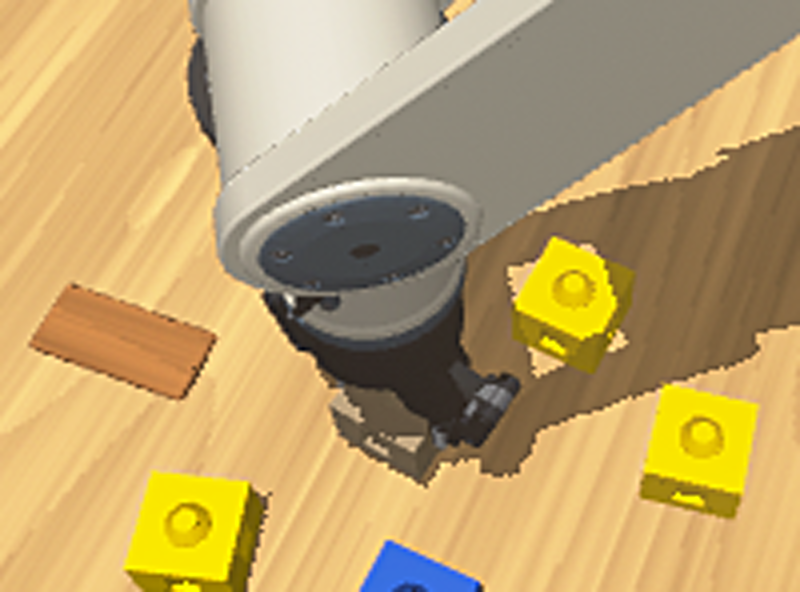

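Run:
```python
from h import *
q=quat(np.radians(-8))
bot.servo_line([.495,.353,.25],velocity=.15)
bot.servo_line([*WHEEL,.25],q,velocity=.15);st("over")
bot.servo_line([*WHEEL,.197],velocity=.06);st("near");snap(7)
for z in(.190,.185,.183,.182,.181):
    bot.servo_line([*WHEEL,z],velocity=.03);bot.dwell(.1);o=st("z")
    if o["wrist_force"][2]>3: break
```

```text
over t36.1 pos [0.6431 0.1612 0.25  ] F [-0.14    0.1477 -1.5024] w 0.0513
near t37.1 pos [0.6438 0.1606 0.1974] F [-0.3552 -0.3536 -1.8212] w 0.0516
z t37.7 pos [0.6435 0.1605 0.19  ] F [ 0.196   0.6227 -0.4102] w 0.0516
z t38.1 pos [0.6435 0.1605 0.185 ] F [ 0.5148  0.1211 -1.3501] w 0.0516
z t38.5 pos [0.6435 0.1605 0.183 ] F [-0.6669 -0.2685 -2.9639] w 0.0515
z t38.8 pos [0.6436 0.1606 0.1821] F [1.5726 0.2309 0.6228] w 0.0516
z t39.2 pos [0.6438 0.1606 0.1821] F [-2.4343 -0.5966  7.1007] w 0.0514
```

View pics/side7.png

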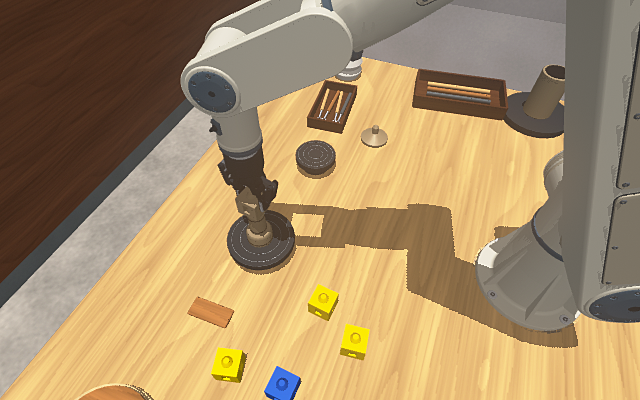

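Run:
```python
from h import *
hand.move_gripper(.085);st("open");bot.dwell(.2)
bot.servo_line([*WHEEL,.29],velocity=.15);st("up")
bot.reach([.496,-.348,.20],quat(-np.pi/2));st("roof");snap(8)
g,_,_=load("side8");f,_,_=load("top8")
cv2.imwrite("pics/s8c.png",np.hstack([cv2.resize(g[170:290,215:305],None,fx=4,fy=4,interpolation=cv2.INTER_CUBIC),cv2.resize(f[110:230,220:310],None,fx=4,fy=4,interpolation=cv2.INTER_CUBIC)])[:,:,::-1])
K,V=load("top8")[1:];print("spigot exp",(proj(K,V,[*WHEEL,.207])-[220-90,110])*4)
```

```text
open t39.6 pos [0.6434 0.1605 0.1808] F [-0.2482  0.1382  0.1943] w 0.0851
up t40.7 pos [0.6429 0.1604 0.2889] F [ 0.5851 -0.2544 -0.6625] w 0.0848
roof t42.6 pos [ 0.4967 -0.3474  0.2002] F [-0.3049 -0.7146  0.6869] w 0.0852
spigot exp [541.8149 197.2161]
```

View pics/s8c.png

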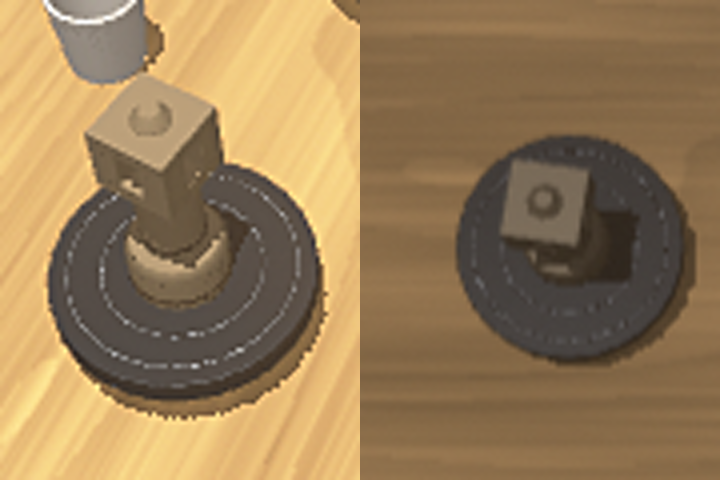

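View pics/side8.png

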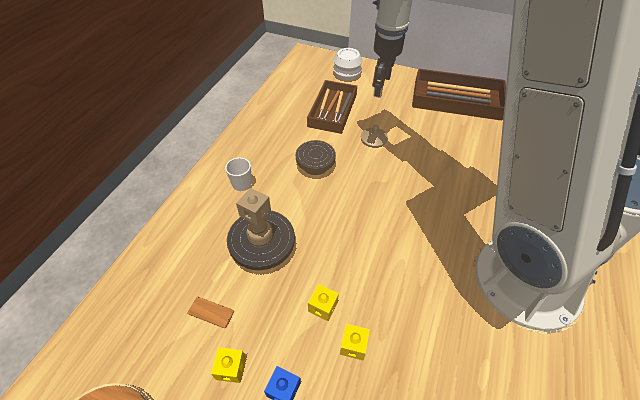

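Run:
```python
from h import *
xy=(.496,-.348)
hand.move_gripper(.045)
bot.servo_line([*xy,.07],velocity=.12)
for z in(.060,.054,.050):
    bot.servo_line([*xy,z],velocity=.05);o=st("z")
    if o["wrist_force"][2]>4: break
snap(9)
g,_,_=load("side9")
cv2.imwrite("pics/s9c.png",cv2.resize(g[60:180,300:450],None,fx=5,fy=5,interpolation=cv2.INTER_CUBIC)[:,:,::-1])
```

```text
z t44.8 pos [ 0.4958 -0.3478  0.0597] F [-0.3301 -0.7725 -0.4077] w 0.0450
z t45.0 pos [ 0.4958 -0.3478  0.0536] F [-0.4287  0.6457 -0.3073] w 0.0450
z t45.3 pos [ 0.4959 -0.3479  0.0497] F [-0.2005  0.6304 -0.252 ] w 0.0448
```

View pics/s9c.png

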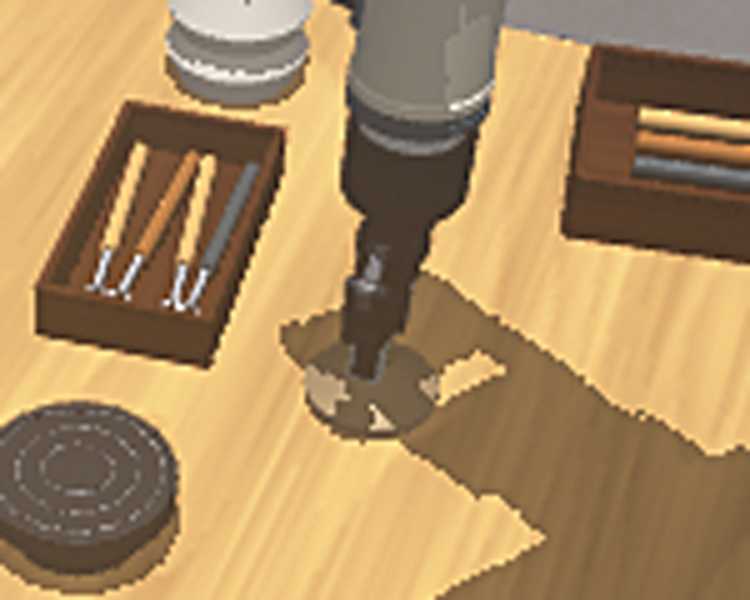

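Run:
```python
from h import *
xy=(.496,-.348)
hand.move_gripper(0.0,20);st("sq1");hand.move_gripper(.045)
bot.servo_line([*xy,.05],quat(0),velocity=.03)
hand.move_gripper(0.0,35);st("sq2")
bot.servo_line([*xy,.12],velocity=.1);st("lift");bot.dwell(.1);snap(10)
g,_,_=load("side10")
cv2.imwrite("pics/s10c.png",cv2.resize(g[60:180,300:450],None,fx=5,fy=5,interpolation=cv2.INTER_CUBIC)[:,:,::-1])
```

```text
sq1 t45.7 pos [ 0.4961 -0.3481  0.0502] F [-1.0922  0.523   1.7778] w 0.0200
sq2 t48.1 pos [ 0.496  -0.348   0.0501] F [-0.7384  0.576   2.4227] w 0.0196
lift t49.0 pos [ 0.4956 -0.3477  0.1195] F [ 0.1885 -0.4545 -2.2237] w 0.0191
```

View pics/s10c.png

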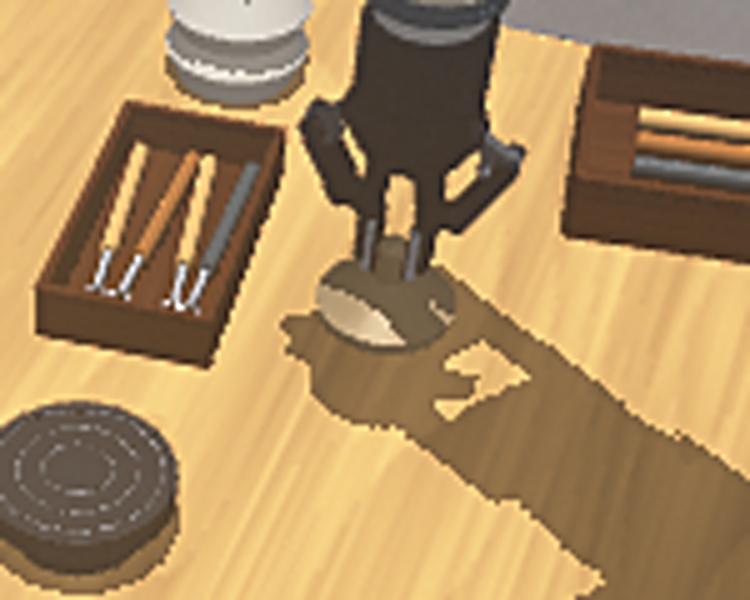

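Run:
```python
from h import *
bot.servo_line([.496,-.348,.32],velocity=.15)
bot.servo_line([*WHEEL,.32],quat(0),velocity=.15);st("over")
bot.servo_line([*WHEEL,.265],velocity=.06);st("near");bot.dwell(.1);snap(11)
g,_,_=load("side11");cv2.imwrite("pics/s11c.png",cv2.resize(g[110:260,180:340],None,fx=4,fy=4,interpolation=cv2.INTER_CUBIC)[:,:,::-1])
```

```text
over t54.4 pos [0.6435 0.1603 0.3201] F [ 0.1048 -0.6327 -2.439 ] w 0.0189
near t55.4 pos [0.6438 0.1606 0.2655] F [-0.4128 -0.0778 -1.3521] w 0.0189
```

View pics/s11c.png

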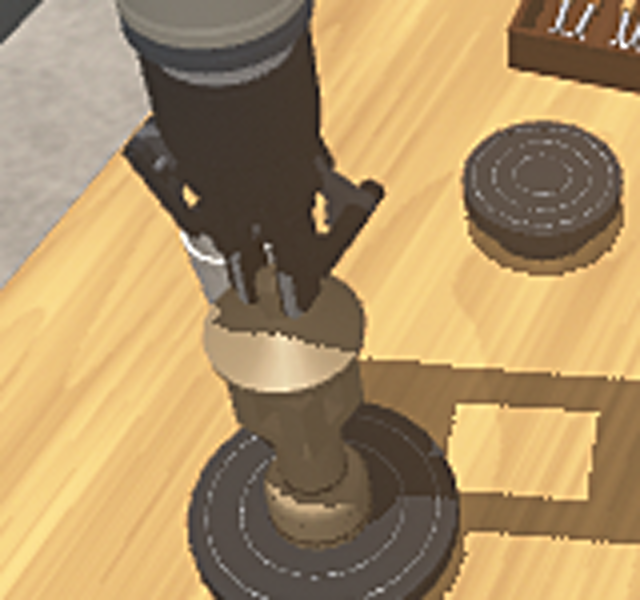

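Run:
```python
from h import *
for z in(.258,.254,.251,.249,.248,.247):
    bot.servo_line([*WHEEL,z],velocity=.03);bot.dwell(.1);o=st("z")
    if o["wrist_force"][2]>3: break
```

```text
z t56.1 pos [0.6435 0.1605 0.258 ] F [ 0.6747  0.0868 -0.6124] w 0.0191
z t56.5 pos [0.6435 0.1605 0.254 ] F [ 0.0151  0.768  -2.23  ] w 0.0193
z t56.8 pos [0.6435 0.1605 0.251 ] F [-0.1122 -0.4052 -2.3835] w 0.0192
z t57.2 pos [0.6435 0.1605 0.249 ] F [-0.3158 -0.849  -2.4916] w 0.0193
z t57.5 pos [0.6435 0.1605 0.248 ] F [ 0.4728  0.1811 -1.5161] w 0.0192
z t57.9 pos [0.6437 0.1605 0.2472] F [-0.0148  0.3256 -0.1512] w 0.0191
```

Run:
```python
from h import *
bot.servo_line([*WHEEL,.2463],velocity=.03);bot.dwell(.1);st("z")
hand.move_gripper(.05);st("open");bot.dwell(.3)
bot.servo_line([*WHEEL,.35],velocity=.15)
bot.reach([.45,-.2,.35],quat(0));bot.dwell(.3);st("clear");snap(12)
g,_,_=load("side12");f,K,V=load("top12")
cv2.imwrite("pics/s12c.png",np.hstack([cv2.resize(g[160:280,215:305],None,fx=4,fy=4,interpolation=cv2.INTER_CUBIC),cv2.resize(f[110:230,220:310],None,fx=4,fy=4,interpolation=cv2.INTER_CUBIC)])[:,:,::-1])
print("knob top exp top",(proj(K,V,[*WHEEL,.254])-[220-90,110])*4);K,V=load("side12")[1:];print("side",(proj(K,V,[*WHEEL,.254])-[215,160])*4, "eaves c",(proj(K,V,[*WHEEL,.200])-[215,160])*4)
```

```text
z t58.2 pos [0.6439 0.1606 0.2471] F [-1.2832  0.6909  5.99  ] w 0.0190
open t58.6 pos [0.6434 0.1605 0.2461] F [-0.0229 -0.3531  0.3966] w 0.0502
clear t61.6 pos [ 0.4504 -0.1996  0.3499] F [-0.1557  0.9811 -0.2012] w 0.0504
knob top exp top [533.0678 181.5082]
side [138.1529  89.3726] eaves c [151.5422 154.0208]
```

View pics/s12c.png

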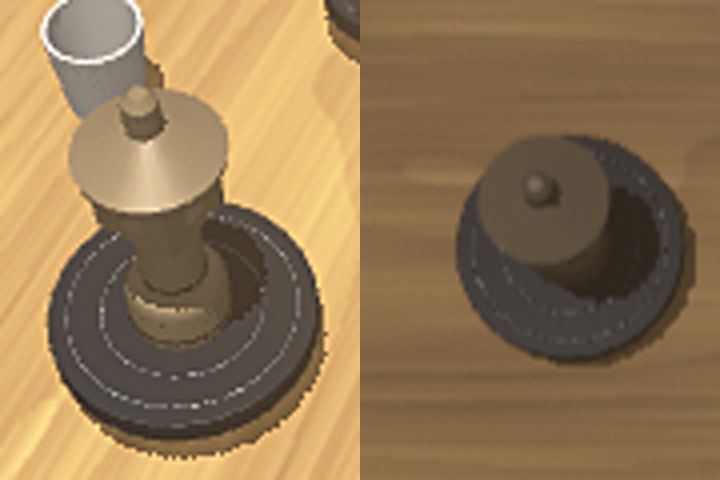

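View pics/side12.png

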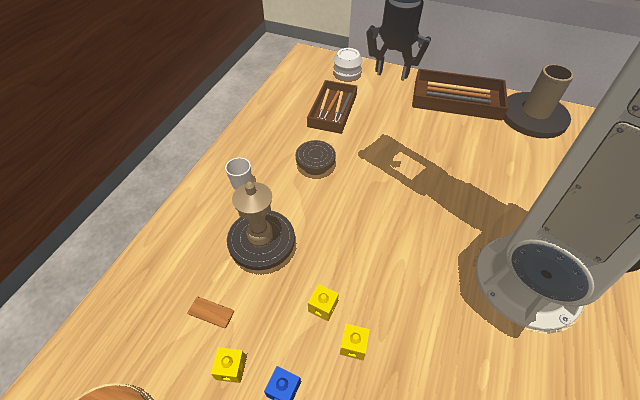

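Run:
```python
from h import *
f,K,V=load("top12");g,Ks,Vs=load("side12")
c=lambda im,x,y,w:cv2.resize(im[y:y+w,x:x+w],None,fx=400//w,fy=400//w,interpolation=cv2.INTER_NEAREST)
f2=cv2.convertScaleAbs(f,alpha=1.7)
a=c(f2,235,138,40);b=c(g,228,176,40)
for im,KK,VV,x,y in((a,K,V,235,138),(b,Ks,Vs,228,176)):
    for z,r,col in((.254,.004,(255,0,0)),(.226,.0105,(0,255,0)),(.198,.044,(0,0,255)),(.248,.0105,(255,0,0))):
        P=np.array([[(proj(KK,VV,[WHEEL[0]+r*np.cos(t),WHEEL[1]+r*np.sin(t),z])-[x,y]+.5)*10] for t in np.linspace(0,6.28,60)])
        cv2.polylines(im,[P.astype(np.int32)],True,col,1)
cv2.imwrite("pics/chk.png",np.hstack([a,b])[:,:,::-1])
```

```text
(no output)
```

View pics/chk.png

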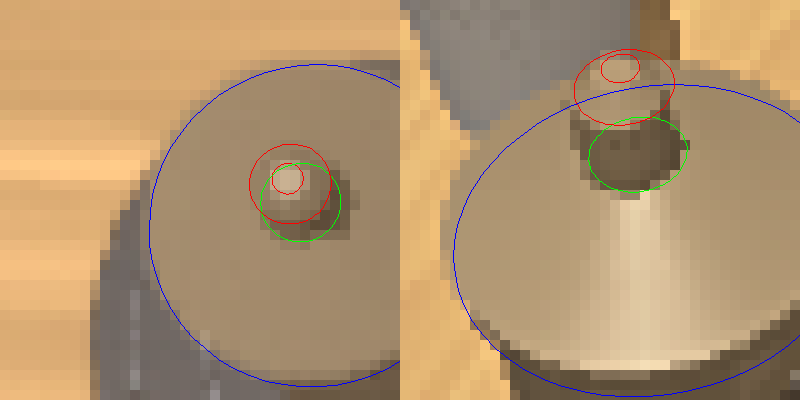

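Run:
```python
from h import *
from workcell import hand_in
a=cv2.absdiff(load("side0")[0],load("side12")[0]).max(2)
print("rib diff",a[290:330,180:240].max(),"cup diff",a[150:180,220:258].max())
st("end");print(hand_in())
```

```text
rib diff 7 cup diff 7
end t61.7 pos [ 0.4502 -0.1998  0.3499] F [-0.8608 -0.2407  0.7551] w 0.0499
the job is handed in; nothing more can be done
None
```

I built the lantern on the larger wheel in the order you gave (foot, column, chamber, roof) and handed it in at 61.7 s. I squeezed each piece from two directions at right angles before lifting, so it was centred in the gripper.

- **Seating:** the foot, column and chamber each met resistance within 1 mm of their computed seated heights. The roof did so about 1 mm below its figure, most likely because the knob slipped slightly in the grip.
- **Alignment:** in the last top and side pictures the lantern stands straight. The eaves and knob lie within about 1 pixel (2–3 mm) of where an upright stack would show them. That resolution only rules out roof tilts larger than about 0.04 rad. The judge allows 0.07.
- **Bystanders:** the side-view image around the rib and the cup hardly changed from the first picture (at most 7 of 255 grey levels). The yellow and blue look-alikes were not touched.
- **Disagreement:** before I picked up the roof, the two cameras put its knob top at 47 mm height instead of 56 mm. I relied on the top view, and the grasp held.

No check failed. `hand_in()` gave no verdict, so success is not confirmed.

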